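# Load a heat spreader over the lip of an assembly jig

### The job

Take the copper heat-spreader plate out of the rack, lay it flat on the orange apron of the jig, short of the white lip, and then push it along over the lip so that it drops under the steel bar and lies flat on the floor of the pocket. Leave the circuit module standing in the rack, and leave the fan and the teal cap where they are.

Things in the scene. Friction and masses are not known exactly. Their poses are not given: they have to be found in the camera images.
- plate_mid (a point): centre of the loose copper heat-spreader plate, a smooth, rather slippery plain bar 60 x 40 x 8 mm, about 150 g. Axes: z along the 60 mm length, y the 40 mm width, x the 8 mm thickness; either face or end may go any way round. It starts upright in one of the two rack slots (either one), length vertical, from 5 to 65 mm above the bench; its upper 40 mm stand clear of the rack.
- jig_lip (a point): top of the fixed jig's white lip, at its sheer pocket-side edge, half-way across, 17 mm above the bench. Axes: x = direction of push, from apron over lip into pocket; z up. Flat orange apron, 100 mm wide, from x = -96 to -14 mm; white ramp rising 3 mm from -14 to -3; lip top -3 to 0. Past it the plate tips once its middle is over, and its tail drops when clear of the lip.
- jig_apron (a point): point on the flat orange apron's top, half-way across, 50 mm before jig_lip and 14 mm above the bench; same axes
- jig_mouth (a point): middle of the wide end of the funnel, on the apron, 36 mm before jig_lip; same axes. Two black guides, 22 mm above the bench, stand here about 54 mm apart and narrow to the 46 mm width of lip and pocket near the lip
- jig_pocket (a point): centre of the pocket's floor, 32 mm beyond jig_lip, 6 mm above the bench and 11 mm below the lip's top; same axes. Pocket 64 mm long, 46 mm wide, between black cheeks 10 mm thick and 22 mm above the bench, closed by an end wall 20 mm above the bench. The plate's centre is 4 mm above this point when it lies home
- jig_bar (a point): centre of the fixed steel bar across the pocket, 38 mm beyond jig_lip; 12 mm wide, 42 to 50 mm above the bench. The plate cannot be put in from above because of it, but passes beneath
- rack_mid (a point): centre of the fixed black rack, 5 mm above the bench at the level of its slot floors. Rack 130 (x) x 56 mm, 25 mm high; two slots at x = -35 and +35 mm, each 10 mm wide and running along y, 20 mm deep. Things in it stand with their 8 mm thickness along the rack's x. The bench between rack and jig is free
- board_mid (a point): bystander: centre of a green circuit module with black chips, 60 x 40 x 8 mm, loose, standing in the other rack slot just as the plate does; axes as the plate's
- fan_mid (a point): bystander: centre of a loose black cooling fan standing upright, 80 mm wide and high, 25 mm thick
- cap_mid (a point): bystander: middle of a loose teal cap, 72 mm across and 20 mm high, open upward, with small electronic parts in it
Mind the look-alikes: they are no part of the job. Of the things shaped like the part that bears plate_mid, the copper one is meant.

How it is judged:
On the way, in this order (a step that is already met when the one before it is completed fails the run):
1. the plate lies flat on the apron (within 9 degrees), its centre over the apron and 25 mm or more short of the lip's pocket-side edge (angle between the x axis of plate_mid and the z axis of jig_lip, either way round below 0.16 rad and z of plate_mid in the frame of jig_apron between 0.001 and 0.009 m and x of plate_mid in the frame of jig_lip between -0.096 and -0.025 m and y of plate_mid in the frame of jig_lip between -0.05 and 0.05 m), for 0.2 s.
2. the plate slides over the lip: its centre passes within 20 mm of the lip's edge, no more than 16 mm above it (x of plate_mid in the frame of jig_lip between -0.02 and 0.02 m and y of plate_mid in the frame of jig_lip between -0.01 and 0.01 m and z of plate_mid in the frame of jig_lip below 0.016 m), for 0.02 s.
At the end, for the whole second after the job is handed in: The plate lies flat (within 3.4 degrees) on the pocket's floor, its centre within 5 mm along and 6 mm across of the pocket's centre and 2 to 6 mm above its floor; the module still stands in its slot within 20 mm of its start, and the fan and the cap are within 30 mm of theirs (x of plate_mid in the frame of jig_pocket between -0.005 and 0.005 m and y of plate_mid in the frame of jig_pocket between -0.006 and 0.006 m and z of plate_mid in the frame of jig_pocket between 0.002 and 0.006 m and angle between the x axis of plate_mid and the z axis of jig_pocket, either way round below 0.06 rad and distance of board_mid from where it was at the start of the episode below 0.02 m and distance of each of fan_mid, cap_mid from where it was at the start of the episode below 0.03 m); the robot touches nothing.
It fails at once if the circuit module is pulled or knocked out of place (moved more than 20 mm) (distance of board_mid from where it was at the start of the episode above 0.02 m).
It fails at once if the fan is moved more than 30 mm (distance of fan_mid from where it was at the start of the episode above 0.03 m).
It fails at once if the cap is moved more than 30 mm (distance of cap_mid from where it was at the start of the episode above 0.03 m).
It also fails if it takes over 72 s, if anything falls off the work surface, if the arm or the gripper's body presses on something with over 40 N, if the wrist force passes 120 N, or if a joint passes its speed limit or range.

### The arm

A 6-joint arm with a two-finger parallel gripper is mounted at the origin on the work surface. World frame = base frame: x ahead of the robot, y to its left, z up, the work surface at z = 0. Lengths are in m, angles in rad, forces in N, time in s.
With the tool pointing down it reaches from about 0.25 to 0.8 m from the base axis. Payload 3.9 kg.
Tool frame: the origin (TCP) lies on the centre line of the jaws, within the pads' length; the fingertips stand 14 mm ahead of it and the grasp point (between the pads) lies 5 mm behind it; z points along the fingers, y is the direction in which the jaws open and shut (so a half turn about z gives the same grasp; the last joint's range is limited). The gripper opens to 85 mm and grips with 20 to 120 N. Pads are 22 mm wide; open, the fingers measure 114 mm over their backs; the gripper's body (76 mm by 85 mm) begins 54 mm behind the grasp point. The pads swing forward as they close: fully open they stand 13 mm farther back than shut.
Start: joints at [1.328, 0.26, -0.138, 1.173, 0, 1.571], TCP at [0.126, 0.51, 0.245] pointing down, gripper open.
Joint ranges: [-2.78, 2.78], [-0.83, 1.72], [-1.28, 1.37], [-1.9, 2.12], [-1.57, 1.48], [-3.14, 3.14]. Speed limits (rad/s): [2.57, 2.57, 3.14, 3.14, 3.14, 3.14].

### API

Orientations are given as a unit quaternion [w, x, y, z].
In Python, from workcell import sense, eyes, r, models gives the robot as it stands.
- The arm moves only by the tool move_arm, never from a script. Its argument "moves" is a list of rows, each a list of 7 numbers: the shift along the tool's x, y, z in m, then the turn, a rotation vector about the tool's x, y, z in rad, then the finger opening in m, from 0 to 0.0854. In form: [[x, y, z, rx, ry, rz, fingers], ...]. A call has 1 to 12 rows; each row is the pose to reach, as a shift and turn from the pose commanded when the call began, along the tool's axes at that moment; what a row does not reach only later rows make up. A row lasts 1/12 s, in which the tool goes at most 41.7 mm and 7.16 degrees, less where a joint would pass 70% of its speed; a pose out of reach is approached as far as the arm can. A call with a gripper value outside its range is refused whole. The fingers move at their own pace and stop on an object; the grip force is fixed at half the most. Time passes only in rows, so rows that repeat a pose let the fingers close. It gives the time, the measured TCP pose, the force and the opening at its end, in the units of the state.
- sense(): the state, without advancing time (a new reading comes with each control period).
- eyes.read_camera(name): name is "scene" or "top" or "wrist"; returns a dict with "color" (384x512x3 uint8, red, green, blue), "depth" (384x512 float32, m along the optical axis (not along the pixel's ray), 0 where there is no reading), "fx", "fy", "cx", "cy" (pixels), "k1" (the pictures are not rectified: a ray, as slopes to the right and down, at radius r is drawn at 1 + k1 r^2 times it, then the intrinsics apply), "origin" and "orientation" of the camera in the world. Camera axes: x right, y down, z forward; pixel columns grow to the right and rows downward; lengths in m; the calibration is good to about 2 mm. A picture is of the moment at which its call begins.
- r.finish_job(): hands the job in, once; it reports no verdict.
Trained networks look in a picture, given as the dict that the camera call returned (one of the last four; its "shot" number tells which), for a name from the list of things; names that differ only in an ending like _2 or _b are one class to them, and where a whole thing is asked for, a point or a joint stands for the part that bears it (a point fixed in the world has none). Each returns a list of dicts, best first, with "conf" (0 to 1); they miss things now and then, are a little off and sometimes report something else, mostly with a low value. They report only what shows in the picture. A call takes as long as a camera call. They do not tell look-alikes from the thing itself.
- models.trace(picture, query): "region" (384x512 bool, what is visible of it) and "box" ([left, top, right, bottom] in pixels, round what is visible of it).
The state is a dict: "clock": time; "joint_pos": joint angles; "joint_vel": joint speeds; "tau": joint torques, N m; "tcp_pos": TCP position; "tool_rot": TCP orientation; "force": force on the tool from outside, world axes, zero at the start; "moment": the same for the moment, N m; "width": finger opening in m.
Only numpy, scipy, OpenCV 4.12 (cv2) and the standard library are available. Lean on these libraries where they do the work, as an engineer would, in place of code of your own. Each camera call takes 0.05 s, during which the arm holds its last target.

## Working session

There is one attempt and no reset: what is moved stays moved. The work goes in short steps, Python scripts to look and compute and a tool call to move; the robot and the scene stay as the last step left them, time stands still between calls to the robot, and variables do not carry over. Pictures are saved under pics/ and viewed, and the job is handed in when it is done.

Besides the shell and the picture viewer there is one more tool, called after ">>>" as name([rows], argument=value, ...), one row to a line, values as JSON. move_arm: Moves the arm, as the interface text tells. Its arguments: {"type":"object","properties":{"moves":{"type":"array"}},"required":["moves"]}

```bash
mkdir -p pics; ls
cat > h.py <<'E'
import numpy as np, cv2
from scipy.spatial.transform import Rotation as R
from workcell import sense, eyes, r, models
def q2R(q): return R.from_quat([q[1],q[2],q[3],q[0]]).as_matrix()
def rays(p,uv):
    uv=np.asarray(uv,float).reshape(-1,2)
    x=(uv-[p['cx'],p['cy']])/[p['fx'],p['fy']]
    s=x.copy()
    for _ in range(20): s=x/(1+p['k1']*(s**2).sum(1,keepdims=True))
    return s
def cloud(p):
    H,W=p['depth'].shape
    u,v=np.meshgrid(np.arange(W),np.arange(H))
    s=rays(p,np.stack([u.ravel(),v.ravel()],1))
    d=p['depth'].ravel()[:,None]
    P=np.hstack([s*d,d])@q2R(p['orientation']).T+np.array(p['origin'])
    P[d[:,0]==0]=np.nan
    return P.reshape(H,W,3)
def atz(p,uv,z):
    s=rays(p,uv); D=np.hstack([s,np.ones((len(s),1))])@q2R(p['orientation']).T
    o=np.array(p['origin']); return o+D*((z-o[2])/D[:,2:3])
def proj(p,X):
    X=(np.atleast_2d(X)-np.array(p['origin']))@q2R(p['orientation'])
    s=X[:,:2]/X[:,2:]; s=s*(1+p['k1']*(s**2).sum(1,keepdims=True))
    return s*[p['fx'],p['fy']]+[p['cx'],p['cy']]
def save(p,n): cv2.imwrite('pics/'+n+'.png',p['color'][:,:,::-1])
E
python3 - <<'E'
from h import *
s=sense(); print({k:np.round(v,3) for k,v in s.items()})
for c in ['top','scene']:
    p=eyes.read_camera(c); save(p,c+'0'); np.save(c+'0.npy',p,allow_pickle=True)
    print(c,p['origin'],p['orientation'],p['fx'],p['k1'])
    C=cloud(p)
    for q in ['plate_mid','board_mid','fan_mid','cap_mid','jig_lip','rack_mid']:
        for d in models.trace(p,q)[:3]:
            print(q,round(d['conf'],2),d['box'],np.round(np.nanmedian(C[d['region']],axis=0),3))
E
```

```text
pics
{'clock': np.float64(0.0), 'joint_pos': array([ 1.328,  0.261, -0.139,  1.173,  0.   ,  1.571]), 'joint_vel': array([-0.001,  0.   , -0.   , -0.002,  0.001,  0.003]), 'tau': array([-0.0000e+00, -4.0568e+01,  2.5392e+01,  1.9000e-02,  0.0000e+00,
        0.0000e+00]), 'tcp_pos': array([0.126, 0.509, 0.244]), 'tool_rot': array([-0.   ,  0.121,  0.993, -0.001]), 'force': array([-0.086,  0.115, -0.697]), 'moment': array([-0.029,  0.03 ,  0.031]), 'width': np.float64(0.086)}
top [ 0.51172632 -0.07339128  1.14010899] [ 0.04151013 -0.70036372  0.71211446 -0.02570149] 473.1642046839108 -0.13755767802037422
plate_mid 0.59 [374.7, 202.4, 397.5, 209.6] [ 0.589 -0.338  0.062]
plate_mid 0.49 [337.4, 242.3, 345.8, 262.8] [ 0.479 -0.232  0.054]
plate_mid 0.43 [362.2, 192.2, 392.8, 249.6] [ 0.552 -0.33   0.005]
board_mid 0.64 [136.1, 199.5, 193.3, 277.4] [0.521 0.18  0.013]
board_mid 0.5 [370.2, 229.6, 387.0, 233.8] [ 0.522 -0.317  0.056]
fan_mid 0.72 [249.8, 123.5, 282.6, 147.3] [ 0.753 -0.064  0.078]
cap_mid 0.6 [321.9, 149.5, 351.9, 177.9] [ 0.697 -0.237  0.004]
jig_lip 0.84 [139.5, 197.2, 192.3, 277.0] [0.522 0.18  0.013]
rack_mid 0.87 [361.5, 191.6, 396.7, 248.7] [ 0.554 -0.331  0.005]
scene [ 0.82181612 -0.43965132  0.74991102] [-0.26740052  0.92704635  0.25046043 -0.07969695] 373.38175956595904 0.015072179031545719
plate_mid 0.64 [162.9, 293.4, 186.9, 314.2] [ 0.591 -0.339  0.055]
plate_mid 0.6 [153.2, 226.8, 175.6, 250.2] [ 0.483 -0.236  0.045]
board_mid 0.52 [145.5, 270.3, 167.9, 290.2] [ 0.524 -0.321  0.048]
board_mid 0.48 [235.0, 272.3, 268.8, 312.5] [ 0.696 -0.233  0.004]
fan_mid 0.85 [297.4, 208.3, 339.8, 253.1] [ 0.758 -0.073  0.074]
cap_mid 0.62 [234.2, 272.6, 271.8, 310.2] [ 0.695 -0.233  0.004]
jig_lip 0.71 [242.2, 108.0, 307.9, 145.5] [0.524 0.173 0.014]
rack_mid 0.74 [135.3, 266.5, 199.8, 329.2] [ 0.558 -0.335  0.006]
```

Run:
```python
from h import *
for c,(l,t,r_,b) in {'top':(325,180,415,270),'scene':(130,215,220,335)}.items():
    p=np.load(c+'0.npy',allow_pickle=True).item()
    im=p['color'][t:b,l:r_,::-1]; cv2.imwrite(f'pics/{c}_rack.png',cv2.resize(im,None,fx=5,fy=5,interpolation=cv2.INTER_CUBIC))
p=np.load('top0.npy',allow_pickle=True).item()
cv2.imwrite('pics/top_jig.png',cv2.resize(p['color'][185:290,125:205,::-1],None,fx=5.5,fy=5.5,interpolation=cv2.INTER_CUBIC))
```

```text
(no output)
```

View pics/top0.png

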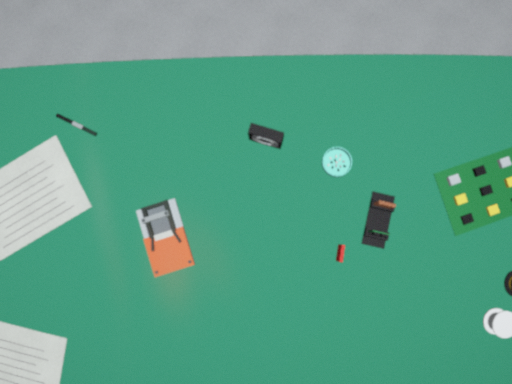

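View pics/scene0.png

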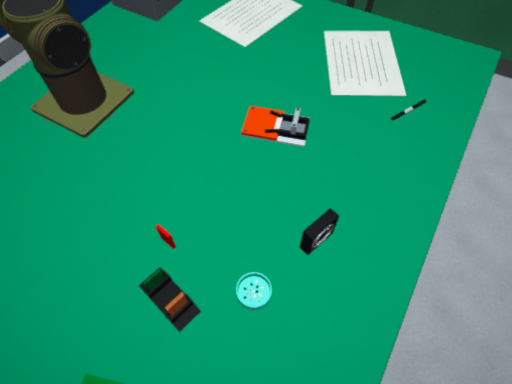

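```bash
ls pics
```

```text
scene0.png
scene_rack.png
top0.png
top_jig.png
top_rack.png
```

View pics/top_rack.png

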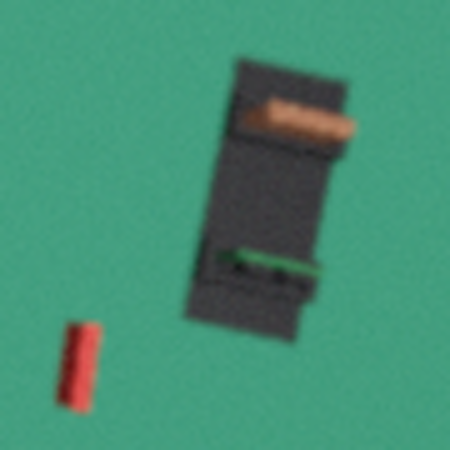

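View pics/scene_rack.png

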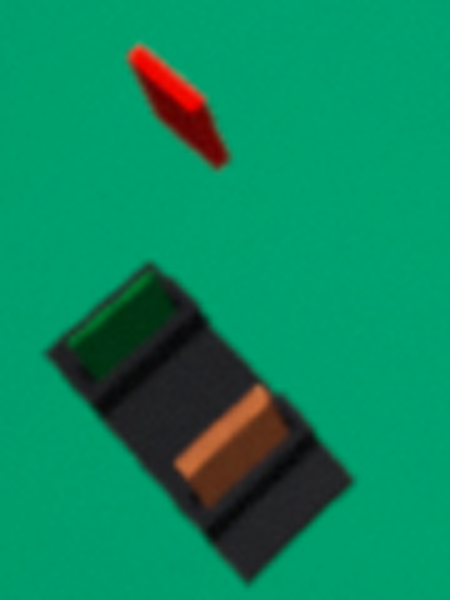

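View pics/top_jig.png

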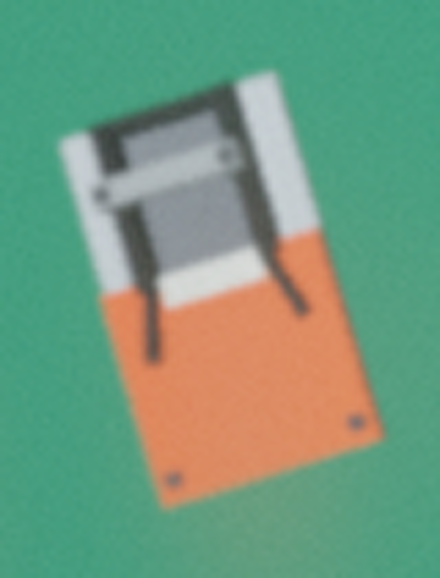

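Candidates for the plate: the copper bar in the rack (top 386,204; scene 175,303), and a red look-alike on the bench (top 341,253; scene 165,236). The green module is at top (378,232). The enlarged crops show that the copper-coloured bar in the far rack slot fits. The jig is at top (165,238), with its push direction up and slightly left.

Run:
```python
from h import *
p=np.load('top0.npy',allow_pickle=True).item(); C=cloud(p)
hsv=cv2.cvtColor(p['color'],cv2.COLOR_RGB2HSV)
m=((hsv[...,0]<12)&(hsv[...,1]>130)).astype(np.uint8); m[:, :125]=0;m[:,205:]=0
m[:185]=0; m[290:]=0
ys,xs=np.nonzero(m); P=atz(p,np.stack([xs,ys],1),0.014)[:,:2]
print(len(P),'orange z',np.nanmedian(C[m>0][:,2]))
rect=cv2.minAreaRect((P*1000).astype(np.float32)); print('orange rect',rect,cv2.boxPoints(rect))
# rack black
m=np.zeros((384,512),np.uint8)
sub=(p['color'].max(2)<75); sub[:185]=0;sub[255:]=0;sub[:,:355]=0;sub[:,402:]=0
n,l,st,ce=cv2.connectedComponentsWithStats(sub.astype(np.uint8)); k=1+np.argmax(st[1:,4]); m=l==k
ys,xs=np.nonzero(m); P=atz(p,np.stack([xs,ys],1),0.025)[:,:2]
rect=cv2.minAreaRect((P*1000).astype(np.float32)); print('rack',st[k],rect,cv2.boxPoints(rect))
for q in ['plate_mid']:
  pass
c=((hsv[...,0]<14)&(hsv[...,1]>90)); c[:190]=0;c[215:]=0;c[:,365:402];c[:,:365]=0;c[:,405:]=0
z=C[c]; z=z[z[:,2]>0.055]; print('copper top',len(z),z.mean(0)); 
w=eyes.read_camera('wrist'); save(w,'w0'); s=sense()
Rt=q2R(s['tool_rot']); print('wrist cam in tool',Rt.T@(np.array(w['origin'])-s['tcp_pos']), '\n',Rt.T@q2R(w['orientation']),w['fx'],w['k1'])
```

```text
1307 orange z 0.013622152803045351
orange rect ((487.28778076171875, 171.60421752929688), (90.84573364257812, 98.41458892822266), 16.615198135375977) [[429.691    205.76862 ]
 [457.83194  111.463165]
 [544.8845   137.43982 ]
 [516.74365  231.74527 ]]
rack [363 193  31  55 942] ((554.2521362304688, -329.2950439453125), (55.981849670410156, 122.1289291381836), 75.89558410644531) [[ 488.20746 -341.56134]
 [ 606.6546  -371.32294]
 [ 620.2968  -317.02875]
 [ 501.84967 -287.26715]]
copper top 64 [ 0.59020652 -0.33786635  0.06417806]
wrist cam in tool [ 0.0738171   0.00143839 -0.12904882] 
 [[ 2.48003324e-04 -9.56481744e-01 -2.91792070e-01]
 [ 9.99999931e-01  1.56473563e-04  3.37018071e-04]
 [-2.76693887e-04 -2.91792133e-01  9.56481717e-01]] 273.20550062439503 0.01221450492883652
```

View pics/w0.png

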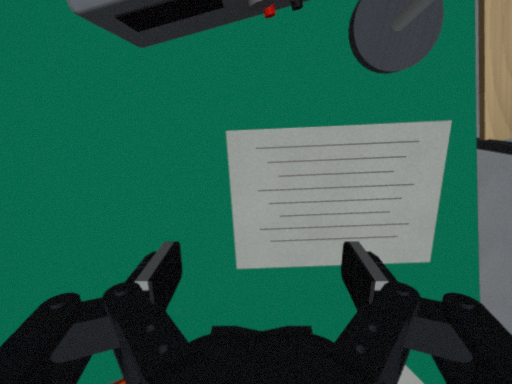

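>>> move_arm([
  [-0.033, -0.022, 0.004, 0, 0, 0.12, 0.085],
  [-0.067, -0.044, 0.008, 0, 0, 0.24, 0.085],
  [-0.1, -0.066, 0.012, 0, 0, 0.36, 0.085],
  [-0.133, -0.088, 0.016, 0, 0, 0.48, 0.085],
  [-0.167, -0.11, 0.02, 0, 0, 0.6, 0.085],
  [-0.2, -0.132, 0.024, 0, 0, 0.72, 0.085],
  [-0.233, -0.154, 0.028, 0, 0, 0.84, 0.085],
  [-0.267, -0.176, 0.032, 0, 0, 0.96, 0.085],
  [-0.3, -0.198, 0.036, 0, 0, 1.08, 0.085],
  [-0.333, -0.22, 0.04, 0, 0, 1.2, 0.085],
  [-0.367, -0.242, 0.045, 0, 0, 1.32, 0.085],
  [-0.4, -0.262, 0.05, 0, 0, 1.44, 0.085],
])

```text
clock: 1.75
tcp_pos: [0.4527, 0.1572, 0.1954]
tool_rot: [0.0, 0.748, 0.664, 0.0]
force: [0.7, 0.6, 0.2]
width: 0.085
```

Run:
```python
from h import *
s=sense(); print(s['clock'],s['tcp_pos'],s['tool_rot'],s['joint_pos'],s['joint_vel'])
w=eyes.read_camera('wrist'); save(w,'w1'); np.save('w1.npy',w,allow_pickle=True)
```

```text
1.75 [0.45269805 0.1571779  0.19544457] [1.97873794e-04 7.47744432e-01 6.63986494e-01 4.00670636e-04] [ 3.34218595e-01  2.10077125e-01 -3.40362018e-01  1.01946544e+00
 -5.96586421e-05  2.02353588e+00] [-0.89162136  0.35990593  0.30398219 -0.06827662  0.00966401  0.54054439]
```

View pics/w1.png

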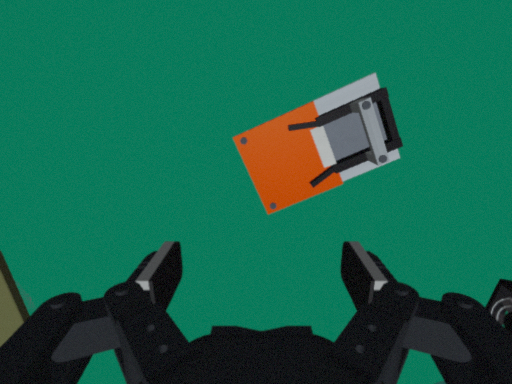

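Run:
```python
from h import *
w=eyes.read_camera('wrist'); save(w,'w2'); np.save('w2.npy',w,allow_pickle=True)
s=sense(); print(s['joint_vel'],s['tcp_pos'],np.round(s['joint_pos'],3))
hsv=cv2.cvtColor(w['color'],cv2.COLOR_RGB2HSV); C=cloud(w)
m=((hsv[...,0]<14)&(hsv[...,1]>150)&(hsv[...,2]>120)).astype(np.uint8)
n,l,st,ce=cv2.connectedComponentsWithStats(m);k=1+np.argmax(st[1:,4]);ys,xs=np.nonzero(l==k)
print(st[k],'z',np.nanmedian(C[l==k][:,2]))
P=atz(w,np.stack([xs,ys],1),0.014)[:,:2]
rect=cv2.minAreaRect((P*1000).astype(np.float32)); print(rect,'\n',cv2.boxPoints(rect))
cv2.imwrite('pics/w2c.png',cv2.resize(w['color'][60:230,200:440,::-1],None,fx=3.3,fy=3.3,interpolation=cv2.INTER_CUBIC))
```

```text
[ 0.07719916 -0.02636489 -0.02960415  0.04236172  0.05990501 -0.03178366] [0.45503875 0.15554425 0.19478952] [ 3.310e-01  2.130e-01 -3.380e-01  1.018e+00 -2.000e-03  2.022e+00]
[ 227   97  111  113 6298] z 0.014388031846457039
((487.481201171875, 173.7094268798828), (95.56256866455078, 99.86787414550781), 16.818164825439453) 
 [[427.29596 207.68277]
 [456.19128 112.08646]
 [547.66644 139.73608]
 [518.7711  235.3324 ]]
```

View pics/w2c.png

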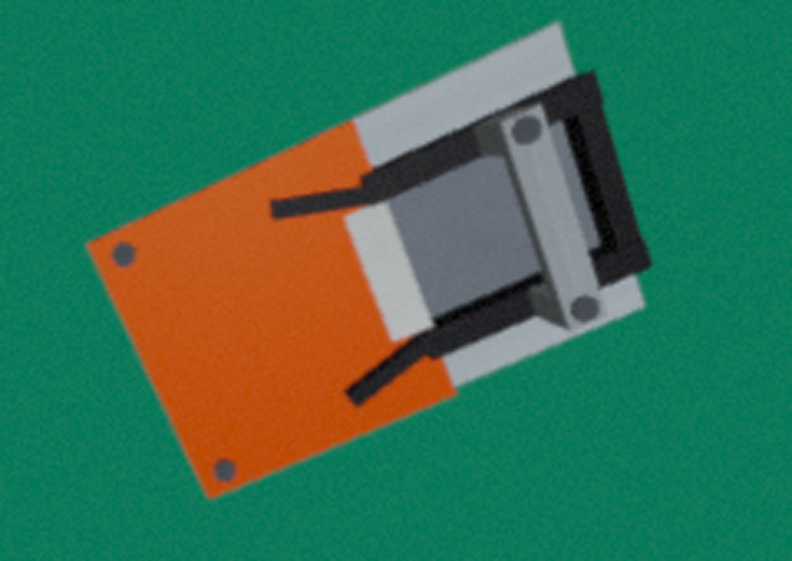

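The picture shows the jig with its orange apron at left (pixels 227–338, 97–210), the white lip around (325,140) and the bar at right. The lip's pocket edge runs from (317.6,120.6) to (331.8,158.5).

Run:
```python
from h import *
w=np.load('w2.npy',allow_pickle=True).item()
e=atz(w,[[317.6,120.6],[331.8,158.5]],0.017); print(e, e.mean(0),np.degrees(np.arctan2(*(e[0]-e[1])[[1,0]])))
f=atz(w,[[200+88/3.3,60+243/3.3],[200+209/3.3,60+498/3.3],[200+355/3.3,60+120/3.3],[200+457/3.3,60+395/3.3]],.014);print(f)
print('yaw',np.degrees(np.arctan2(*(f[2]-f[0])[[1,0]])),np.degrees(np.arctan2(*(f[3]-f[1])[[1,0]])),f[:2].mean(0),f.mean(0))
```

```text
[[0.5283762  0.208684   0.017     ]
 [0.54154215 0.16528445 0.017     ]] [0.53495917 0.18698422 0.017     ] 106.87600735557143
[[0.42800563 0.20747787 0.014     ]
 [0.45683951 0.11147084 0.014     ]
 [0.52000187 0.23481659 0.014     ]
 [0.54872366 0.13870255 0.014     ]]
yaw 16.550484948700376 16.508243145637582 [0.44242257 0.15947436 0.014     ] [0.48839267 0.17311696 0.014     ]
```

>>> move_arm([
  [-0.039, 0.012, 0, 0, 0, 0.12, 0.085],
  [-0.078, 0.024, 0, 0, 0, 0.24, 0.085],
  [-0.117, 0.035, 0, 0, 0, 0.36, 0.085],
  [-0.156, 0.047, 0, 0, 0, 0.48, 0.085],
  [-0.195, 0.059, 0, 0, 0, 0.6, 0.085],
  [-0.234, 0.07, 0, 0, 0, 0.72, 0.085],
  [-0.273, 0.082, 0, 0, 0, 0.84, 0.085],
  [-0.312, 0.094, 0, 0, 0, 0.96, 0.085],
  [-0.351, 0.106, 0, 0, 0, 1.08, 0.085],
  [-0.39, 0.118, 0, 0, 0, 1.2, 0.085],
  [-0.429, 0.129, 0, 0, 0, 1.32, 0.085],
  [-0.467, 0.141, 0, 0, 0, 1.44, 0.085],
])

```text
clock: 2.85
tcp_pos: [0.5395, -0.3219, 0.1954]
tool_rot: [-0.0, 1.0, 0.007, 0.0]
force: [0.4, 0.8, 0.4]
width: 0.0848
```

>>> move_arm([
  [0, 0, 0, 0, 0, 0.12, 0.075],
  [0, 0, 0, 0, 0, 0.24, 0.075],
  [0, 0, 0, 0, 0, 0.25, 0.075],
  [0, 0, 0, 0, 0, 0.25, 0.075],
])

```text
clock: 3.18
tcp_pos: [0.5395, -0.32, 0.1952]
tool_rot: [-0.0, 0.994, -0.114, -0.0]
force: [-0.7, -0.1, 0.6]
width: 0.0749
```

Run:
```python
from h import *
s=sense(); print(s['clock'],s['tcp_pos'],s['tool_rot'],s['joint_pos'],np.abs(s['joint_vel']).max())
w=eyes.read_camera('wrist'); save(w,'w3'); np.save('w3.npy',w,allow_pickle=True)
```

```text
3.1833 [ 0.53947053 -0.32004389  0.19517375] [-2.43291177e-04  9.93526727e-01 -1.13598107e-01 -2.30778757e-04] [-5.35570154e-01  4.58655928e-01  3.25706487e-02  1.14533134e+00
  2.55017628e-04  2.83371015e+00] 0.015951771472812945
```

View pics/w3.png

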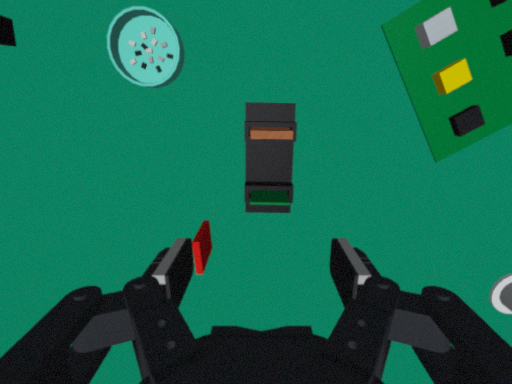

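Run:
```python
from h import *
w=np.load('w3.npy',allow_pickle=True).item(); C=cloud(w)
cv2.imwrite('pics/w3c.png',cv2.resize(w['color'][95:220,220:320,::-1],None,fx=4.8,fy=4.8,interpolation=cv2.INTER_CUBIC))
hsv=cv2.cvtColor(w['color'],cv2.COLOR_RGB2HSV)
m=((hsv[...,0]<20)&(hsv[...,1]>90)&(hsv[...,2]>60)); m[:100]=0;m[150:]=0;m[:,:230]=0;m[:,310:]=0
ys,xs=np.nonzero(m); print(xs.min(),xs.max(),ys.min(),ys.max(),len(xs),np.nanmedian(C[m][:,2]))
P=atz(w,np.stack([xs,ys],1),0.065)[:,:2]; rect=cv2.minAreaRect((P*1000).astype(np.float32)); print(rect)
m=(w['color'].max(2)<60); m[:98]=0;m[218:]=0;m[:,:235]=0;m[:,305:]=0
n,l,st,ce=cv2.connectedComponentsWithStats(m.astype(np.uint8));k=1+np.argmax(st[1:,4]);print(st[k])
ys,xs=np.nonzero(l==k);P=atz(w,np.stack([xs,ys],1),0.025)[:,:2]; rect=cv2.minAreaRect((P*1000).astype(np.float32)); print(rect)
```

```text
250 293 127 139 547 0.06486320797107165
((590.8872680664062, -340.3300476074219), (40.10159683227539, 10.90245246887207), 76.9600830078125)
[ 245  103   51  110 4410]
((558.8779296875, -332.3696594238281), (53.918758392333984, 120.70150756835938), 75.9583511352539)
```

View pics/w3c.png

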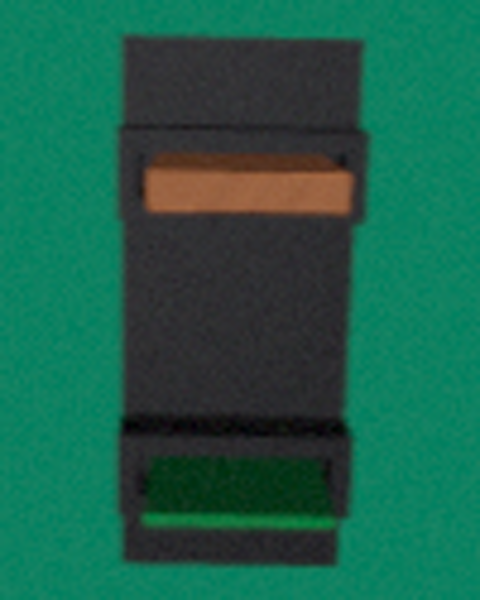

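The copper bar stands in the far slot: its bright top face is at cols 250–293, rows 130–139 of the wrist picture, and the module is at about row 202. This confirms the choice.

Run:
```python
from h import *
w=np.load('w3.npy',allow_pickle=True).item()
P=atz(w,[[271.7,134.9],[250.2,134.9],[293.3,134.9]],0.065); print(P, np.degrees(np.arctan2(*(P[1]-P[2])[[1,0]])))
t=np.load('top0.npy',allow_pickle=True).item()
print(proj(t,[P[0]]), 'rack slot guess', np.array([.5565,-.331])+.035*np.array([.970,-.243]))
s=sense(); 
Rt=q2R(s['tool_rot'])
# target: tool yaw -14 tilt 30 about y
yaw=np.radians(-13.8); ex=np.array([np.cos(yaw),np.sin(yaw),0]); ey=np.array([-ex[1],ex[0],0])
R0=np.stack([ex,-ey,[0,0,-1]],1)
Rg=R0@R.from_euler('y',30,degrees=True).as_matrix()
d=R.from_matrix(Rt.T@Rg).as_rotvec(); print('rot',d)
P0=P[0].copy(); P0[2]=0
for h in (0.10,0.051):
    g=P0+[0,0,h]  # grasp point location
    tcp=g+0.005*Rg[:,2]
    print(h,'tcp',tcp,'toolshift',Rt.T@(tcp-s['tcp_pos']))
```

```text
[[ 0.58919962 -0.34011641  0.065     ]
 [ 0.59370938 -0.32062805  0.065     ]
 [ 0.58466239 -0.35968742  0.065     ]] 76.95902184059945
[[386.71312838 203.61161563]] rack slot guess [ 0.59045  -0.339505]
rot [-0.0038528   0.52393038  0.01330783]
0.1 tcp [ 0.59162746 -0.34071275  0.09566987] toolshift [0.05552998 0.00859986 0.09963107]
0.051 tcp [ 0.59162746 -0.34071275  0.04666987] toolshift [0.05554654 0.00861341 0.14863107]
```

>>> move_arm([
  [0.01, 0.002, 0.005, 0, 0.09, 0.002, 0.075],
  [0.02, 0.004, 0.02, 0, 0.18, 0.004, 0.075],
  [0.03, 0.006, 0.035, 0, 0.27, 0.006, 0.075],
  [0.042, 0.008, 0.05, -0.001, 0.36, 0.01, 0.07],
  [0.055, 0.009, 0.065, -0.002, 0.45, 0.012, 0.065],
  [0.0555, 0.009, 0.08, -0.004, 0.524, 0.013, 0.06],
  [0.0555, 0.009, 0.095, -0.004, 0.524, 0.013, 0.06],
  [0.0555, 0.009, 0.1, -0.004, 0.524, 0.013, 0.06],
  [0.0555, 0.009, 0.1, -0.004, 0.524, 0.013, 0.06],
])

```text
clock: 3.98
tcp_pos: [0.5904, -0.3406, 0.0937]
tool_rot: [0.031, 0.959, -0.117, 0.256]
force: [-0.0, 0.6, 1.1]
width: 0.06
```

Run:
```python
from h import *
s=sense(); print(s['clock'],s['tcp_pos'],s['tool_rot'],s['joint_pos'],np.abs(s['joint_vel']).max())
for c in ['wrist','scene']:
    w=eyes.read_camera(c); save(w,c+'4'); np.save(c+'4.npy',w,allow_pickle=True)
cv2.imwrite('pics/scene4c.png',cv2.resize(w['color'][180:350,80:280,::-1],None,fx=3.4,fy=3.4,interpolation=cv2.INTER_CUBIC))
```

```text
3.9833 [ 0.59038136 -0.34063313  0.09373285] [ 0.03113399  0.95921615 -0.11679344  0.25552759] [-0.60211551  0.37440605 -0.58091409  0.12283606  0.17602287  2.82616684] 0.07701708918568957
```

View pics/wrist4.png

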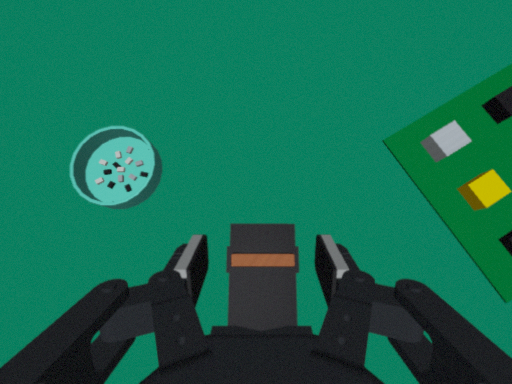

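View pics/scene4c.png

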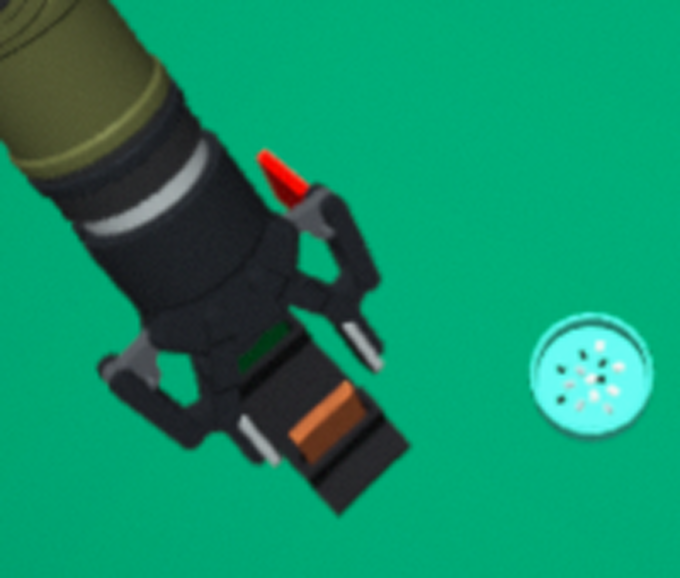

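Run:
```python
from h import *
w=np.load('wrist4.npy',allow_pickle=True).item()
hsv=cv2.cvtColor(w['color'],cv2.COLOR_RGB2HSV)
m=((hsv[...,0]<20)&(hsv[...,1]>90)&(hsv[...,2]>60)); m[:240]=0;m[280:]=0;m[:,:220]=0;m[:,305:]=0
ys,xs=np.nonzero(m);P=atz(w,np.stack([xs,ys],1),0.065)[:,:2]; print(cv2.minAreaRect((P*1000).astype(np.float32)),P.mean(0))
s=sense();Rt=q2R(s['tool_rot']); print(s['tcp_pos'],Rt.round(4))
c=np.array([*P.mean(0),0])
g=c+[0,0,.053]; tcp=g+.005*Rt[:,2]; print('shift',Rt.T@(tcp-s['tcp_pos']))
```

```text
((589.6668701171875, -339.862060546875), (40.01033401489258, 7.986544132232666), 76.1286849975586) [ 0.58964586 -0.33985332]
[ 0.59318298 -0.34266505  0.09703355] [[ 0.8393 -0.2406  0.4875]
 [-0.2071 -0.9706 -0.1225]
 [ 0.5026  0.0019 -0.8645]]
shift [-0.02568314 -0.00196117  0.04099862]
```

>>> move_arm([
  [-0.004, -0.001, 0.006, 0, 0, 0, 0.06],
  [-0.009, -0.002, 0.014, 0, 0, 0, 0.06],
  [-0.014, -0.002, 0.023, 0, 0, 0, 0.058],
  [-0.019, -0.002, 0.031, 0, 0, 0, 0.056],
  [-0.023, -0.002, 0.037, 0, 0, 0, 0.055],
  [-0.025, -0.002, 0.041, 0, 0, 0, 0.055],
  [-0.025, -0.002, 0.041, 0, 0, 0, 0.055],
  [-0.025, -0.002, 0.041, 0, 0, 0, 0.055],
])

```text
clock: 4.75
tcp_pos: [0.5909, -0.3401, 0.0472]
tool_rot: [0.032, 0.959, -0.118, 0.257]
force: [-0.7, 0.7, -0.0]
width: 0.0552
```

Run:
```python
from h import *
s=sense(); print(s['clock'],s['tcp_pos'],s['tool_rot'],s['force'],np.abs(s['joint_vel']).max())
w=eyes.read_camera('wrist'); save(w,'w5')
```

```text
4.75 [ 0.59089595 -0.34008626  0.04716336] [ 0.03181247  0.95868028 -0.11775006  0.2570117 ] [-0.7460413   0.70258676 -0.01571946] 0.00977711161327345
```

View pics/w5.png

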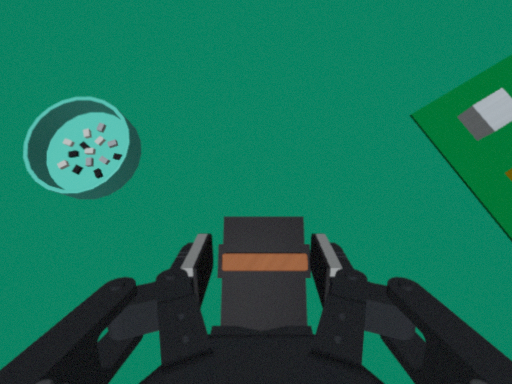

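The plate (223–308, row 262) is centred between the pads, so I'll close.

>>> move_arm([
  [0, 0, 0, 0, 0, 0, 0.045],
  [0, 0, 0, 0, 0, 0, 0.038],
  [0, 0, 0, 0, 0, 0, 0.034],
  [0, 0, 0, 0, 0, 0, 0.034],
  [0, 0, 0, 0, 0, 0, 0.03],
  [0, 0, 0, 0, 0, 0, 0.03],
])

```text
clock: 5.3
tcp_pos: [0.5914, -0.3405, 0.0483]
tool_rot: [0.032, 0.958, -0.118, 0.258]
force: [-0.1, 0.3, 4.4]
width: 0.0388
```

>>> move_arm([
  [0.004, 0, -0.007, 0, 0, 0, 0.03],
  [0.01, 0, -0.017, 0, 0, 0, 0.03],
  [0.018, 0, -0.031, 0, 0, 0, 0.03],
  [0.028, 0, -0.048, 0, 0, 0, 0.03],
  [0.04, 0, -0.069, 0, 0, 0, 0.03],
  [0.053, 0, -0.091, 0, 0, 0, 0.03],
  [0.066, 0, -0.114, 0, 0, 0, 0.03],
  [0.075, 0, -0.13, 0, 0, 0, 0.03],
  [0.075, 0, -0.13, 0, 0, 0, 0.03],
])

```text
clock: 6.05
tcp_pos: [0.5927, -0.3412, 0.2028]
tool_rot: [0.033, 0.958, -0.117, 0.26]
force: [0.5, -0.2, 0.4]
width: 0.0389
```

Run:
```python
from h import *
s=sense(); print(s['clock'],s['tcp_pos'],s['tool_rot'],s['force'],s['width'],s['joint_pos'])
for c in ['wrist','scene']:
    w=eyes.read_camera(c); save(w,c+'6')
cv2.imwrite('pics/scene6c.png',cv2.resize(w['color'][180:350,80:280,::-1],None,fx=3.4,fy=3.4,interpolation=cv2.INTER_CUBIC))
```

```text
6.05 [ 0.59266571 -0.34118384  0.20281642] [ 0.03347486  0.95778339 -0.11727294  0.26034105] [ 0.48468292 -0.18067235  0.43507644] 0.03886737921794914 [-0.60039148  0.24813727 -0.43088159  0.38758173  0.17491127  2.83003314]
```

View pics/wrist6.png

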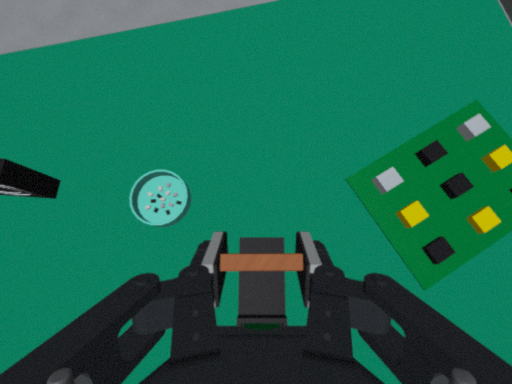

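View pics/scene6c.png

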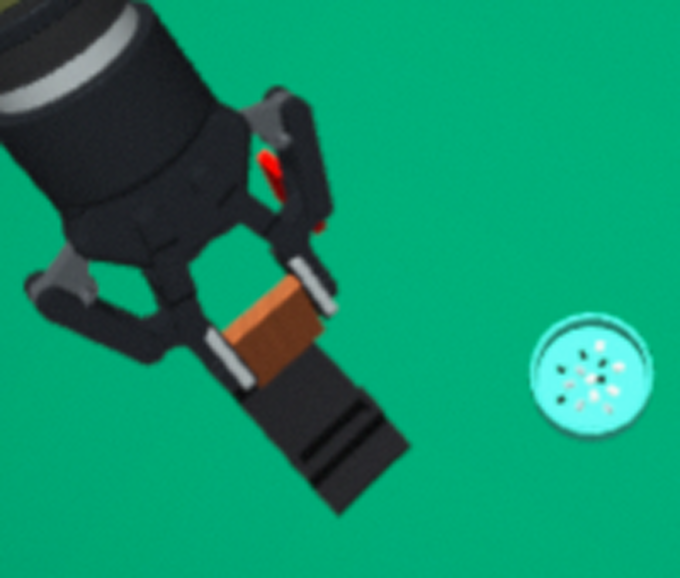

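>>> move_arm([
  [0, 0, 0, 0, -0.1, 0, 0.03],
  [0, 0, 0, 0, -0.2, 0, 0.03],
  [0, 0, 0, 0, -0.3, 0, 0.03],
  [0, 0, 0, 0, -0.4, 0, 0.03],
  [0, 0, 0, 0, -0.5, 0, 0.03],
  [0, 0, 0, 0, -0.53, 0, 0.03],
  [0, 0, 0, 0, -0.53, 0, 0.03],
])

```text
clock: 6.73
tcp_pos: [0.5913, -0.3394, 0.1927]
tool_rot: [-0.001, 0.993, -0.121, -0.006]
force: [0.8, 0.5, -1.9]
width: 0.0384
```

```bash
cat >> h.py <<'E'
lip=np.array([.5345,.187,.017]); jy=np.radians(16.7)
jx=np.array([np.cos(jy),np.sin(jy),0]); jY=np.array([-jx[1],jx[0],0])
def J(x,y,z): return np.array([lip[0],lip[1],0])+x*jx+y*jY+np.array([0,0,z])
def toJ(p): d=np.asarray(p)-[lip[0],lip[1],0]; return np.array([d@jx,d@jY,d[2]])
def Rj(b): # tool at jig: x inward, tilted outward b deg
    return np.stack([-jx,jY,[0,0,-1]],1)@R.from_euler('y',-b,degrees=True).as_matrix()
def to(p,Rg,s=None):
    s=s or sense(); Rt=q2R(s['tool_rot'])
    return (Rt.T@(np.asarray(p)-s['tcp_pos'])).round(4), R.from_matrix(Rt.T@Rg).as_rotvec().round(4)
E
python3 - <<'E'
from h import *
s=sense(); print(s['tcp_pos'],s['tool_rot'],s['width'],s['joint_pos'])
Rt=q2R(s['tool_rot']); print(np.linalg.det(Rj(0)),np.degrees(np.arctan2(Rt[1,0],Rt[0,0])), Rt[:,2])
print(to(J(-.08,0,.2),Rt),J(-.08,0,.2))
E
```

```text
[ 0.59127925 -0.33937532  0.19271675] [-0.0014734   0.9925731  -0.12148132 -0.00622614] 0.03842846135071661 [-5.20108304e-01  5.66077982e-01  2.12035235e-01  1.22937410e+00
 -2.11377714e-03  2.86506693e+00]
1.0 -13.954975167289602 [-0.01200182  0.00443763 -0.99991813]
(array([-0.2509, -0.4564, -0.0034]), array([0., 0., 0.])) [0.4578742  0.16401116 0.2       ]
```

>>> move_arm([
  [-0.018, -0.034, 0, 0, 0, -0.12, 0.03],
  [-0.037, -0.068, 0, 0, 0, -0.24, 0.03],
  [-0.056, -0.102, 0, 0, 0, -0.36, 0.03],
  [-0.075, -0.137, 0, 0, 0, -0.48, 0.03],
  [-0.094, -0.171, 0, 0, 0, -0.6, 0.03],
  [-0.113, -0.205, 0, 0, 0, -0.72, 0.03],
  [-0.132, -0.239, 0, 0, 0, -0.84, 0.03],
  [-0.15, -0.273, 0, 0, 0, -0.96, 0.03],
  [-0.169, -0.307, 0, 0, 0, -1.08, 0.03],
  [-0.188, -0.342, 0, 0, 0, -1.2, 0.03],
  [-0.207, -0.376, 0, 0, 0, -1.32, 0.03],
  [-0.226, -0.41, 0, 0, 0, -1.44, 0.03],
])

```text
clock: 7.73
tcp_pos: [0.4678, 0.1136, 0.1969]
tool_rot: [-0.003, 0.825, 0.565, -0.003]
force: [1.6, 0.2, -1.9]
width: 0.0389
```

>>> move_arm([
  [0, 0, 0, 0, 0, -0.12, 0.03],
  [0, 0, 0, 0, 0, -0.24, 0.03],
  [0, 0, 0, 0, 0, -0.36, 0.03],
  [0, 0, 0, 0, 0, -0.48, 0.03],
  [0, 0, 0, 0, 0, -0.6, 0.03],
  [0, 0, 0, 0, 0, -0.72, 0.03],
  [0, 0, 0, 0, 0, -0.84, 0.03],
  [0, 0, 0, 0, 0, -0.96, 0.03],
  [0, 0, 0, 0, 0, -1.08, 0.03],
  [0, 0, 0, 0, 0, -1.2, 0.03],
  [0, 0, 0, 0, 0, -1.32, 0.03],
  [0, 0, 0, 0, 0, -1.44, 0.03],
])

```text
clock: 8.73
tcp_pos: [0.4685, 0.112, 0.1967]
tool_rot: [-0.004, 0.248, 0.969, -0.001]
force: [0.1, -0.2, -2.0]
width: 0.0388
```

>>> move_arm([
  [0, 0, 0, 0, 0, -0.12, 0.03],
  [0, 0, 0, 0, 0, -0.24, 0.03],
  [0, 0, 0, 0, 0, -0.36, 0.03],
  [0, 0, 0, 0, 0, -0.48, 0.03],
  [0, 0, 0, 0, 0, -0.6, 0.03],
  [0, 0, 0, 0, 0, -0.72, 0.03],
  [0, 0, 0, 0, 0, -0.79, 0.03],
  [0, 0, 0, 0, 0, -0.79, 0.03],
  [0, 0, 0, 0, 0, -0.79, 0.03],
])

```text
clock: 9.48
tcp_pos: [0.4691, 0.1121, 0.1973]
tool_rot: [-0.004, -0.14, 0.99, 0.001]
force: [0.1, 0.5, -2.6]
width: 0.0386
```

Run:
```python
from h import *
s=sense(); print(s['clock'],s['tcp_pos'],s['tool_rot'],s['width'],s['joint_pos'])
Rt=q2R(s['tool_rot']); print(np.degrees(np.arctan2(Rt[1,0],Rt[0,0])), Rt[:,2])
b=35;Rg=Rj(b)
g=J(-.077,0,.0392); print('above',to(g+.005*Rg[:,2]+[0,0,.06],Rg),'down',to(g+.005*Rg[:,2],Rg))
w=eyes.read_camera('wrist'); save(w,'w7')
```

```text
9.4833 [0.46908505 0.1121075  0.19728122] [-3.88362533e-03 -1.40279218e-01  9.90103958e-01  9.00108516e-04] 0.038590652937259266 [ 0.23299814  0.21992911 -0.32215987  1.03627576  0.00250809 -0.04850043]
-163.87125157585942 [-7.94291866e-03  6.92818159e-04 -9.99968215e-01]
above (array([-0.0103,  0.0527,  0.1023]), array([-2.000e-04, -6.183e-01, -1.060e-02])) down (array([-0.0107,  0.0526,  0.1623]), array([-2.000e-04, -6.183e-01, -1.060e-02]))
```

View pics/w7.png

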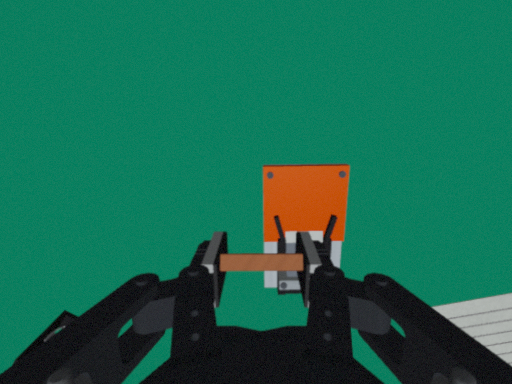

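>>> move_arm([
  [-0.001, 0.012, 0, 0, -0.1, -0.002, 0.03],
  [-0.003, 0.024, 0.015, 0, -0.2, -0.004, 0.03],
  [-0.005, 0.036, 0.035, 0, -0.3, -0.006, 0.03],
  [-0.007, 0.045, 0.055, 0, -0.4, -0.008, 0.03],
  [-0.009, 0.05, 0.075, 0, -0.5, -0.01, 0.03],
  [-0.01, 0.0527, 0.09, 0, -0.6, -0.0105, 0.03],
  [-0.0103, 0.0527, 0.1, 0, -0.618, -0.0106, 0.03],
  [-0.0103, 0.0527, 0.1023, 0, -0.618, -0.0106, 0.03],
  [-0.0103, 0.0527, 0.1023, 0, -0.618, -0.0106, 0.03],
  [-0.0103, 0.0527, 0.1023, 0, -0.618, -0.0106, 0.03],
])

```text
clock: 10.37
tcp_pos: [0.4638, 0.1657, 0.0953]
tool_rot: [0.297, -0.139, 0.944, 0.044]
force: [1.0, -0.1, -0.8]
width: 0.0388
```

Run:
```python
from h import *
s=sense(); print(s['clock'],s['tcp_pos'],toJ(s['tcp_pos']),s['width'],s['joint_pos'],np.abs(s['joint_vel']).max())
Rg=Rj(35);g=J(-.077,0,.0392); print('down',to(g+.005*Rg[:,2],Rg))
for c in ['wrist','scene']:
    w=eyes.read_camera(c); save(w,c+'8')
cv2.imwrite('pics/scene8c.png',cv2.resize(w['color'][50:190,170:350,::-1],None,fx=4,fy=4,interpolation=cv2.INTER_CUBIC))
```

```text
10.3667 [0.46382346 0.16569691 0.09527817] [-7.38172443e-02 -9.49325412e-05  9.52781693e-02] 0.03878224272259017 [ 0.37087035  0.09110268 -1.10715942 -0.23552352 -0.04463125  0.06361877] 0.0705504632628953
down (array([0.0347, 0.0001, 0.0492]), array([ 0.0008, -0.0014,  0.0015]))
```

View pics/wrist8.png

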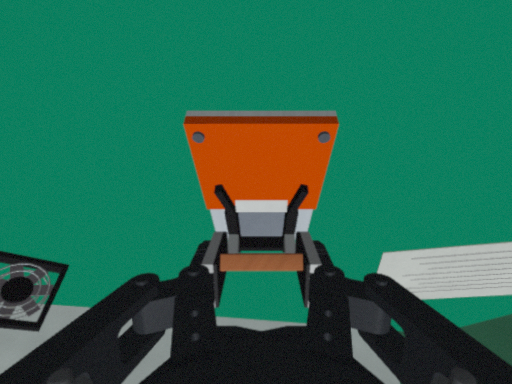

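View pics/scene8c.png

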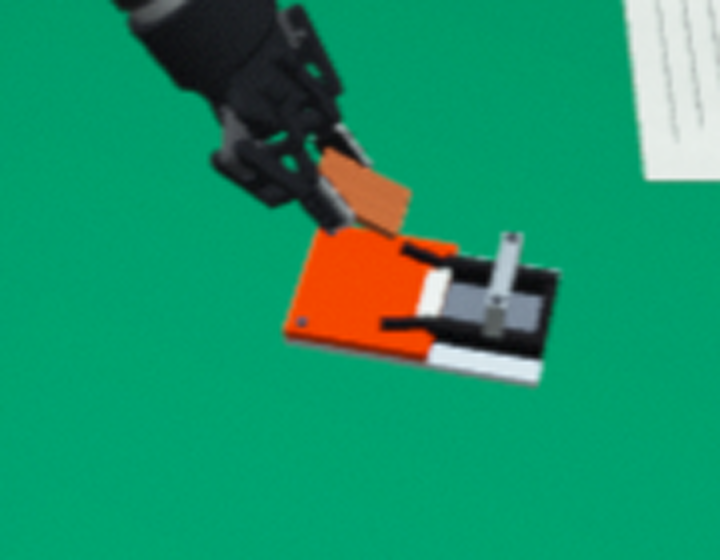

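>>> move_arm([
  [0.006, 0, 0.008, 0, 0, 0, 0.03],
  [0.012, 0, 0.017, 0, 0, 0, 0.03],
  [0.018, 0, 0.025, 0, 0, 0, 0.03],
  [0.024, 0, 0.034, 0, 0, 0, 0.03],
  [0.029, 0, 0.041, 0, 0, 0, 0.03],
  [0.032, 0, 0.046, 0, 0, 0, 0.03],
  [0.034, 0, 0.048, 0, 0, 0, 0.03],
  [0.0345, 0, 0.049, 0, 0, 0, 0.03],
  [0.0345, 0, 0.049, 0, 0, 0, 0.03],
])

```text
clock: 11.22
tcp_pos: [0.4665, 0.1665, 0.037]
tool_rot: [0.299, -0.139, 0.943, 0.044]
force: [-0.1, -0.7, -1.6]
width: 0.039
```

Run:
```python
from h import *
s=sense(); print(s['clock'],toJ(s['tcp_pos']),s['width'],s['force'],np.abs(s['joint_vel']).max())
for c in ['wrist','scene']:
    w=eyes.read_camera(c); save(w,c+'9')
cv2.imwrite('pics/scene9c.png',cv2.resize(w['color'][70:170,200:340,::-1],None,fx=5,fy=5,interpolation=cv2.INTER_CUBIC))
```

```text
11.2167 [-7.10357186e-02 -4.58674851e-05  3.70245501e-02] 0.03898799871976487 [-0.07523592 -0.67376453 -1.57658681] 0.01271730437731804
```

View pics/scene9c.png

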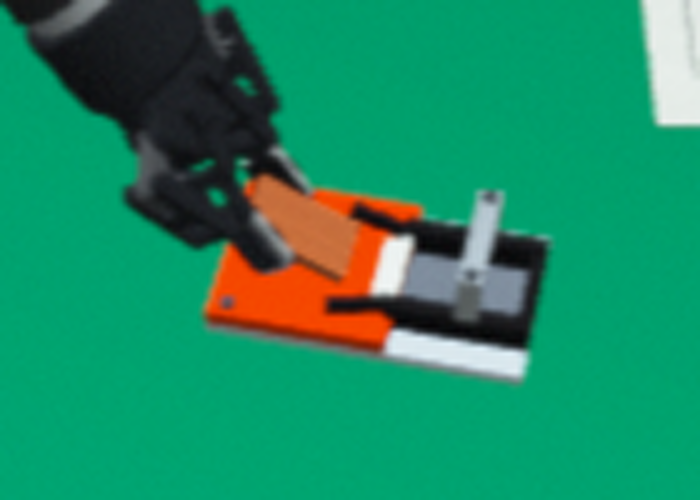

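View pics/wrist9.png

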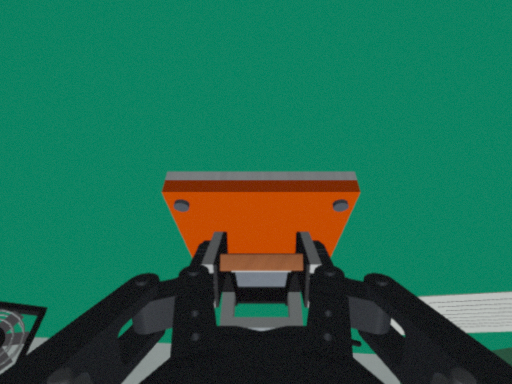

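>>> move_arm([
  [0.001, 0, 0.001, 0, 0, 0, 0.03],
  [0.0015, 0, 0.002, 0, 0, 0, 0.03],
  [0.0017, 0, 0.0025, 0, 0, 0, 0.03],
  [0.0017, 0, 0.0025, 0, 0, 0, 0.03],
])

```text
clock: 11.65
tcp_pos: [0.4655, 0.1663, 0.0337]
tool_rot: [0.299, -0.14, 0.943, 0.044]
force: [-0.5, -0.5, 0.7]
width: 0.039
```

>>> move_arm([
  [0, 0, 0, 0, 0, 0, 0.042],
  [0, 0, 0, 0, 0, 0, 0.046],
  [0, 0, 0, 0, 0, 0, 0.052],
  [0, 0, 0, 0, 0, 0, 0.06],
  [0, 0, 0, 0, 0, 0, 0.06],
  [0, 0, 0, 0, 0, 0, 0.06],
])

```text
clock: 12.15
tcp_pos: [0.4653, 0.1662, 0.0334]
tool_rot: [0.298, -0.14, 0.943, 0.044]
force: [0.5, -0.0, 0.0]
width: 0.0604
```

Run:
```python
from h import *
s=sense(); print(s['clock'],toJ(s['tcp_pos']),s['width'],s['force'],np.abs(s['joint_vel']).max())
for c in ['wrist','scene']:
    w=eyes.read_camera(c); save(w,c+'10')
cv2.imwrite('pics/scene10c.png',cv2.resize(w['color'][70:170,200:340,::-1],None,fx=5,fy=5,interpolation=cv2.INTER_CUBIC))
```

```text
12.15 [-7.22760250e-02 -7.55902064e-05  3.34098163e-02] 0.06043327862149009 [ 4.69481940e-01 -2.55474980e-02  2.23138863e-04] 0.0017161051070122418
```

View pics/scene10c.png

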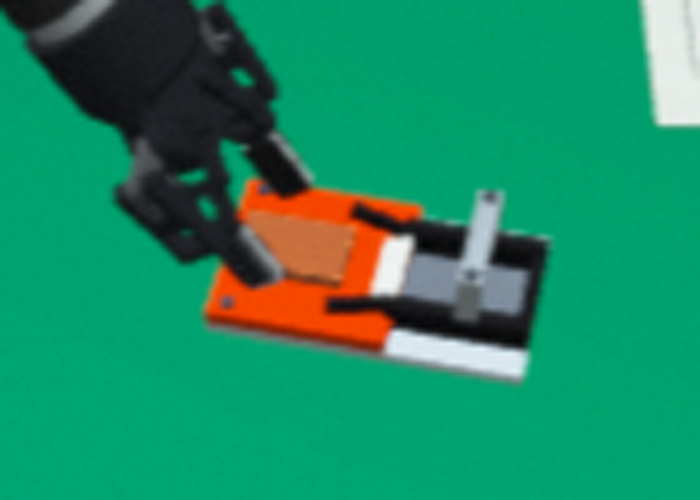

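View pics/wrist10.png

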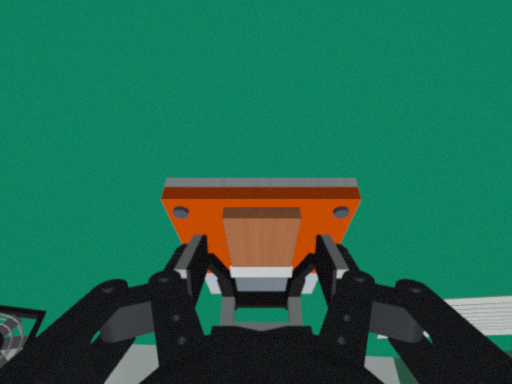

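The scene and wrist views show the plate lying flat and square on the apron (wrist 223–300, rows 208–268), well short of the lip. I'll back off and get behind it.

>>> move_arm([
  [0, 0, -0.01, 0, 0, 0, 0.062],
  [0, 0, -0.03, 0, 0, 0, 0.062],
  [0, 0, -0.06, 0, 0, 0, 0.062],
  [0, 0, -0.09, 0, 0, 0, 0.062],
  [0, 0, -0.12, 0, 0, 0, 0.05],
  [0, 0, -0.12, 0, 0.1, 0, 0.03],
  [0, 0, -0.12, 0, 0.2, 0, 0.01],
  [0, 0, -0.12, 0, 0.3, 0, 0],
  [0, 0, -0.12, 0, 0.4, 0, 0],
  [0, 0, -0.12, 0, 0.5, 0, 0],
  [0, 0, -0.12, 0, 0.608, 0, 0],
  [0, 0, -0.12, 0, 0.608, 0, 0],
])

```text
clock: 13.25
tcp_pos: [0.4038, 0.1477, 0.1315]
tool_rot: [0.002, -0.146, 0.989, 0.0]
force: [1.8, -0.2, -0.7]
width: -0.0
```

>>> move_arm([
  [0, 0, 0, 0, 0, 0, 0],
  [0, 0, 0, 0, 0, 0, 0],
])

```text
clock: 13.42
tcp_pos: [0.3981, 0.1458, 0.1308]
tool_rot: [0.002, -0.146, 0.989, 0.0]
force: [-0.2, 0.1, -0.6]
width: 0.0
```

Run:
```python
from h import *
s=sense(); print(s['clock'],toJ(s['tcp_pos']),s['width'],np.abs(s['joint_vel']).max(),s['joint_pos'])
w=eyes.read_camera('wrist'); save(w,'w11'); np.save('w11.npy',w,allow_pickle=True)
hsv=cv2.cvtColor(w['color'],cv2.COLOR_RGB2HSV)
m=((hsv[...,1]>200)&(hsv[...,0]<14)); 
t=eyes.read_camera('top'); save(t,'t11'); np.save('t11.npy',t,allow_pickle=True)
cv2.imwrite('pics/t11c.png',cv2.resize(t['color'][185:290,125:205,::-1],None,fx=5.5,fy=5.5,interpolation=cv2.INTER_CUBIC))
print('behind',to(J(-.125,0,.05),Rj(0)))
```

```text
13.4167 [-0.14249172 -0.00024086  0.13076417] 3.4495188280701876e-05 0.03192628245155566 [ 0.3518031   0.17439719 -0.57578715  0.81597822 -0.00093272  0.0580953 ]
behind (array([-0.018 ,  0.0002,  0.0812]), array([-0.0006,  0.0046,  0.0023]))
```

View pics/w11.png

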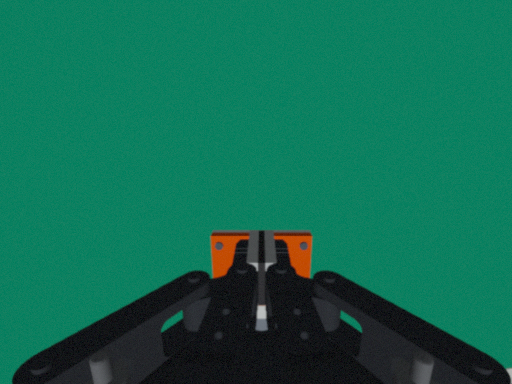

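View pics/t11c.png

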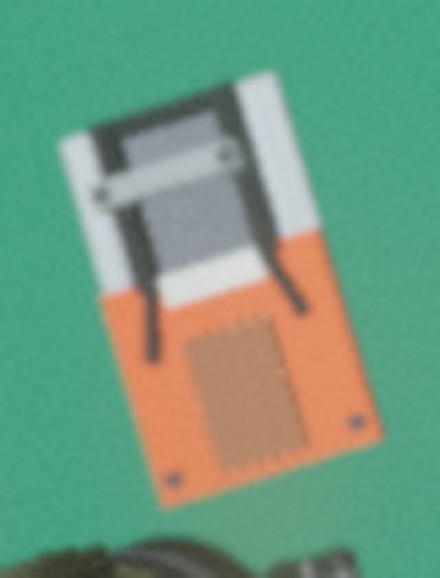

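Run:
```python
from h import *
t=np.load('t11.npy',allow_pickle=True).item()
f=lambda c:np.array(c)/5.5+[125,185]-0.4
for c,z in [([(188,340),(268,318),(308,442),(228,470)],.022),([(168,505),(382,436)],.014),([(155,280),(260,245)],.017)]:
    P=atz(t,f(c),z); print(np.array([toJ(x) for x in P]).round(4), toJ(P.mean(0)).round(4))
```

```text
[[-0.0316  0.0161  0.022 ]
 [-0.033  -0.0202  0.022 ]
 [-0.0891 -0.0213  0.022 ]
 [-0.0904  0.0156  0.022 ]] [-0.061  -0.0025  0.022 ]
[[-0.0971  0.0473  0.014 ]
 [-0.0962 -0.0514  0.014 ]] [-0.0966 -0.0021  0.014 ]
[[-0.002   0.0237  0.017 ]
 [-0.0013 -0.025   0.017 ]] [-0.0017 -0.0006  0.017 ]
```

>>> move_arm([
  [-0.004, 0, 0.02, 0, 0.001, 0.002, 0],
  [-0.01, 0, 0.045, 0, 0.003, 0.002, 0],
  [-0.016, 0, 0.07, 0, 0.004, 0.002, 0],
  [-0.018, 0, 0.09, 0, 0.0046, 0.002, 0],
  [-0.018, 0, 0.1, 0, 0.0046, 0.002, 0],
  [-0.018, 0, 0.1, 0, 0.0046, 0.002, 0],
  [-0.018, 0, 0.1, 0, 0.0046, 0.002, 0],
])

```text
clock: 14.1
tcp_pos: [0.4152, 0.151, 0.0317]
tool_rot: [-0.0, -0.145, 0.989, -0.0]
force: [-0.6, -0.8, -0.4]
width: 0.0002
```

Run:
```python
from h import *
s=sense(); print(s['clock'],toJ(s['tcp_pos']),s['width'],s['force'],np.abs(s['joint_vel']).max())
print('near',to(J(-.107,0,.032),Rj(0)),to(J(-.009,0,.033),Rj(0)))
w=eyes.read_camera('wrist'); save(w,'w12'); np.save('w12.npy',w,allow_pickle=True)
w=eyes.read_camera('scene'); cv2.imwrite('pics/scene12c.png',cv2.resize(w['color'][70:170,200:340,::-1],None,fx=5,fy=5,interpolation=cv2.INTER_CUBIC))
```

```text
14.1 [-0.12463865 -0.00021186  0.03174368] 0.00019399813720896188 [-0.63721389 -0.76479037 -0.40617104] 0.03348069132055336
near (array([-0.0176,  0.0002, -0.0003]), array([-0.0006, -0.0009,  0.0004])) (array([-0.1156,  0.0002, -0.0014]), array([-0.0006, -0.0009,  0.0004]))
```

View pics/w12.png

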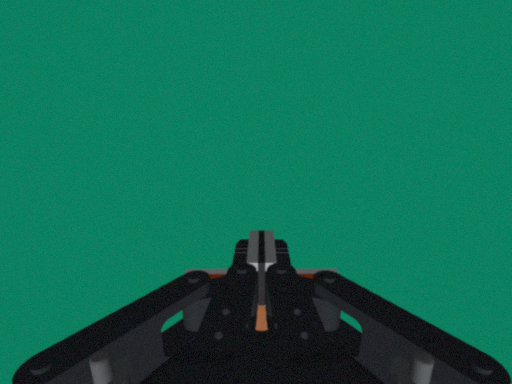

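View pics/scene12c.png

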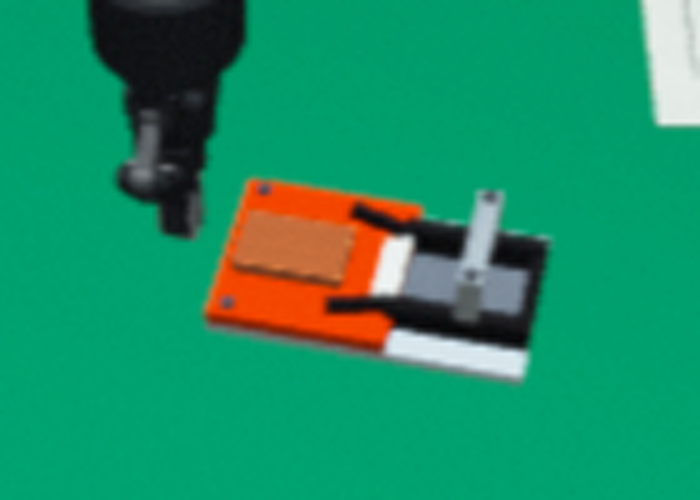

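>>> move_arm([
  [-0.005, 0, 0, 0, 0, 0, 0],
  [-0.01, 0, 0, 0, 0, 0, 0],
  [-0.015, 0, 0, 0, 0, 0, 0],
  [-0.019, 0, 0, 0, 0, 0, 0],
  [-0.022, 0, 0, 0, 0, 0, 0],
  [-0.025, 0, 0, 0, 0, 0, 0],
  [-0.028, 0, 0, 0, 0, 0, 0],
  [-0.031, 0, 0, 0, 0, 0, 0],
  [-0.035, 0, 0, 0, 0, 0, 0],
  [-0.039, 0, 0, 0, 0, 0, 0],
  [-0.043, 0, 0, 0, 0, 0, 0],
  [-0.045, 0, 0, 0, 0, 0, 0],
])

```text
clock: 15.2
tcp_pos: [0.4607, 0.1647, 0.0316]
tool_rot: [0.0, -0.145, 0.989, -0.0]
force: [-0.5, -0.3, -0.4]
width: 0.0
```

Run:
```python
from h import *
s=sense(); print(s['clock'],toJ(s['tcp_pos']),s['width'],s['force'],np.abs(s['joint_vel']).max())
w=eyes.read_camera('scene'); cv2.imwrite('pics/scene13c.png',cv2.resize(w['color'][70:170,200:340,::-1],None,fx=5,fy=5,interpolation=cv2.INTER_CUBIC))
print(to(J(-.05,0,.033),Rj(0)),to(J(-.012,0,.0335),Rj(0)))
```

```text
15.2 [-0.07708586 -0.0001372   0.03158929] 1.3167326861404328e-05 [-0.51829083 -0.26196049 -0.37062226] 0.053162382318237916
(array([-0.0268,  0.0001, -0.0013]), array([-0.0005,  0.001 ,  0.0002])) (array([-0.0648,  0.0001, -0.0018]), array([-0.0005,  0.001 ,  0.0002]))
```

View pics/scene13c.png

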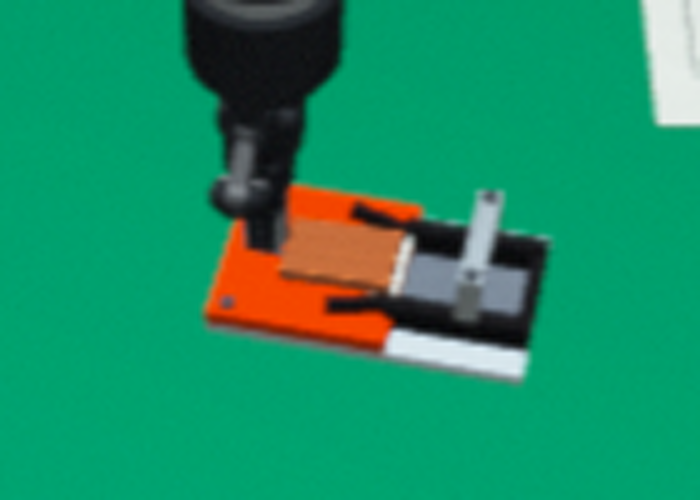

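>>> move_arm([
  [-0.004, 0, 0, 0, 0, 0, 0],
  [-0.008, 0, 0, 0, 0, 0, 0],
  [-0.012, 0, -0.0003, 0, 0, 0, 0],
  [-0.016, 0, -0.0006, 0, 0, 0, 0],
  [-0.02, 0, -0.0009, 0, 0, 0, 0],
  [-0.024, 0, -0.0012, 0, 0, 0, 0],
  [-0.028, 0, -0.0015, 0, 0, 0, 0],
  [-0.032, 0, -0.0018, 0, 0, 0, 0],
  [-0.036, 0, -0.002, 0, 0, 0, 0],
  [-0.04, 0, -0.002, 0, 0, 0, 0],
  [-0.042, 0, -0.002, 0, 0, 0, 0],
  [-0.042, 0, -0.002, 0, 0, 0, 0],
])

```text
clock: 16.25
tcp_pos: [0.5014, 0.1769, 0.0338]
tool_rot: [0.001, -0.145, 0.989, -0.0]
force: [0.9, 0.0, -0.5]
width: 0.0005
```

Run:
```python
from h import *
s=sense(); print(s['clock'],toJ(s['tcp_pos']),s['width'],s['force'],np.abs(s['joint_vel']).max())
w=eyes.read_camera('scene'); cv2.imwrite('pics/scene14c.png',cv2.resize(w['color'][70:170,200:340,::-1],None,fx=5,fy=5,interpolation=cv2.INTER_CUBIC))
print(to(J(-.012,0,.0335),Rj(0)),to(J(-.008,0,.0335),Rj(0)))
```

```text
16.25 [-0.0346218  -0.0001313   0.03381089] 0.0005154065713979284 [ 0.88344944  0.04780748 -0.49886017] 0.014715030582992557
(array([-0.0232,  0.0001,  0.0002]), array([-0.0005,  0.0009,  0.0002])) (array([-0.0272,  0.0001,  0.0002]), array([-0.0005,  0.0009,  0.0002]))
```

View pics/scene14c.png

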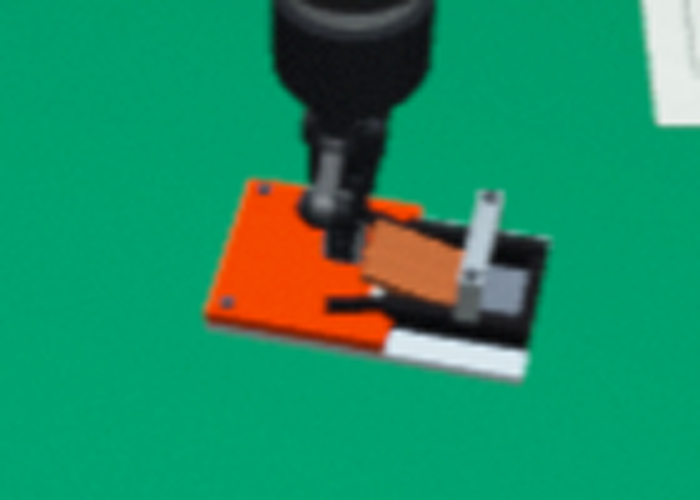

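>>> move_arm([
  [-0.003, 0, 0, 0, 0, 0, 0],
  [-0.006, 0, 0, 0, 0, 0, 0],
  [-0.009, 0, 0, 0, 0, 0, 0],
  [-0.012, 0, 0, 0, 0, 0, 0],
  [-0.015, 0, 0, 0, 0, 0, 0],
  [-0.018, 0, 0, 0, 0, 0, 0],
  [-0.021, 0, 0, 0, 0, 0, 0],
  [-0.023, 0, 0, 0, 0, 0, 0],
  [-0.025, 0, 0, 0, 0, 0, 0],
  [-0.025, 0, 0, 0, 0, 0, 0],
])

```text
clock: 17.13
tcp_pos: [0.5249, 0.184, 0.0337]
tool_rot: [0.001, -0.145, 0.989, -0.0]
force: [-0.4, -0.1, -0.1]
width: -0.0002
```

Run:
```python
from h import *
s=sense(); print(s['clock'],toJ(s['tcp_pos']),s['width'],s['force'],np.abs(s['joint_vel']).max())
w=eyes.read_camera('scene'); cv2.imwrite('pics/scene15c.png',cv2.resize(w['color'][70:170,200:340,::-1],None,fx=5,fy=5,interpolation=cv2.INTER_CUBIC))
```

```text
17.1333 [-0.01004911 -0.00014201  0.033718  ] -0.00023328595893039883 [-0.39764157 -0.13433755 -0.06819622] 0.010880176050973963
```

View pics/scene15c.png

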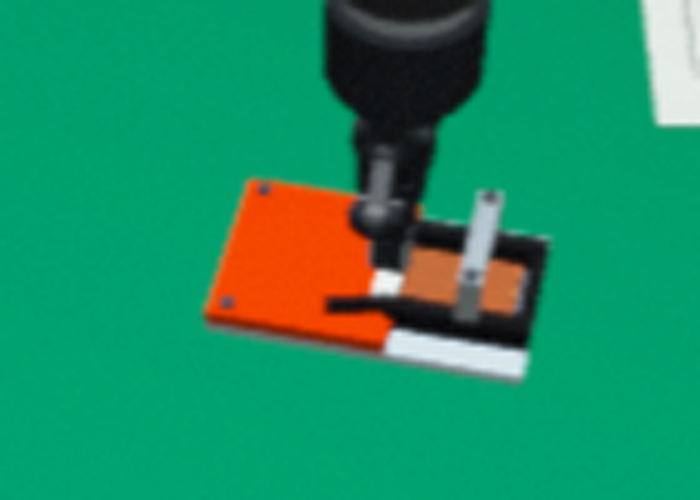

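>>> move_arm([
  [0.005, 0, -0.001, 0, 0, 0, 0],
  [0.015, 0, -0.01, 0, 0, 0, 0],
  [0.03, 0, -0.03, 0, 0, 0, 0],
  [0.045, 0, -0.06, 0, 0, 0, 0],
  [0.045, 0, -0.09, 0, 0, 0, 0],
  [0.045, 0, -0.12, 0, 0, 0, 0.02],
  [0.02, 0, -0.15, 0, 0, 0, 0.05],
  [0, 0, -0.16, 0, 0, 0, 0.085],
  [-0.03, 0, -0.16, 0, 0, 0, 0.085],
  [-0.06, 0, -0.16, 0, 0, 0, 0.085],
  [-0.06, 0, -0.16, 0, 0, 0, 0.085],
  [-0.06, 0, -0.16, 0, 0, 0, 0.085],
])

```text
clock: 18.18
tcp_pos: [0.5815, 0.201, 0.1936]
tool_rot: [-0.0, -0.145, 0.989, -0.0]
force: [-1.1, -0.4, -0.2]
width: 0.083
```

Run:
```python
from h import *
s=sense(); print(s['clock'],toJ(s['tcp_pos']),s['force'],np.abs(s['joint_vel']).max())
w=eyes.read_camera('wrist'); save(w,'w16'); np.save('w16.npy',w,allow_pickle=True)
w=eyes.read_camera('scene'); np.save('s16.npy',w,allow_pickle=True);cv2.imwrite('pics/scene16c.png',cv2.resize(w['color'][70:170,200:340,::-1],None,fx=5,fy=5,interpolation=cv2.INTER_CUBIC))
```

```text
18.1833 [ 4.90210090e-02 -5.48158383e-05  1.93583756e-01] [-1.06939815 -0.35093439 -0.16033207] 0.0574639820741784
```

View pics/w16.png

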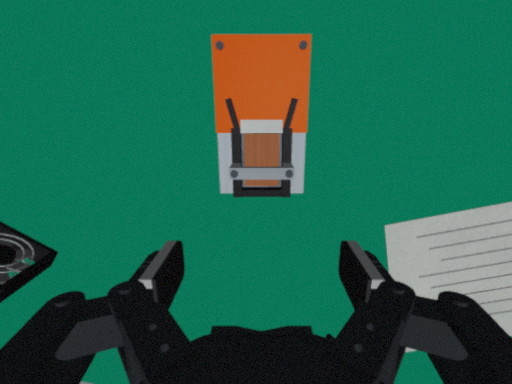

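View pics/scene16c.png

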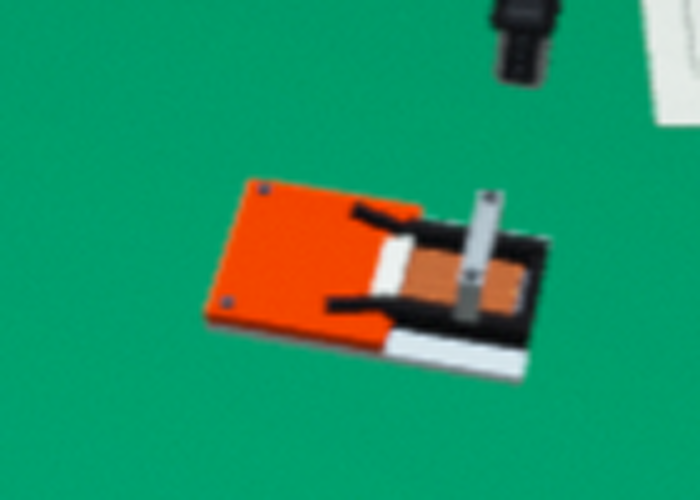

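Run:
```python
from h import *
w=np.load('w16.npy',allow_pickle=True).item(); C=cloud(w)
cv2.imwrite('pics/w16c.png',cv2.resize(w['color'][90:205,205:320,::-1],None,fx=5,fy=5,interpolation=cv2.INTER_CUBIC))
for n,sl in {'apron':(slice(50,95),slice(225,300)),'tail':(slice(136,162),slice(245,278)),'front':(slice(181,186),slice(245,278)),'lip':(slice(122,130),slice(246,278))}.items():
    print(n,np.array([toJ(x) for x in C[sl].reshape(-1,3)]).mean(0).round(4),C[sl][...,2].std().round(4))
for r0 in range(132,164,3): print(r0,[*np.array([toJ(x) for x in C[r0,246:278]]).mean(0).round(4)],w['color'][r0,260])
```

```text
apron [nan nan nan] nan
tail [nan nan nan] nan
front [nan nan nan] nan
lip [nan nan nan] nan
132 [np.float64(-0.0015), np.float64(0.0013), np.float64(0.0174)] [169 172 172]
135 [np.float64(0.002), np.float64(0.0013), np.float64(0.0144)] [147  92  63]
138 [np.float64(0.0052), np.float64(0.0013), np.float64(0.0146)] [145  91  59]
141 [np.float64(0.0085), np.float64(0.0013), np.float64(0.0145)] [147  93  63]
144 [np.float64(nan), np.float64(nan), np.float64(nan)] [144  89  56]
147 [np.float64(0.0152), np.float64(0.0013), np.float64(0.0145)] [146  94  64]
150 [np.float64(0.0185), np.float64(0.0013), np.float64(0.0143)] [143  92  61]
153 [np.float64(0.0219), np.float64(0.0013), np.float64(0.0144)] [145  91  62]
156 [np.float64(nan), np.float64(nan), np.float64(nan)] [145  91  60]
159 [np.float64(0.0287), np.float64(0.0013), np.float64(0.0145)] [146  92  60]
162 [np.float64(0.0322), np.float64(0.0013), np.float64(0.0143)] [146  92  61]
```

View pics/w16c.png

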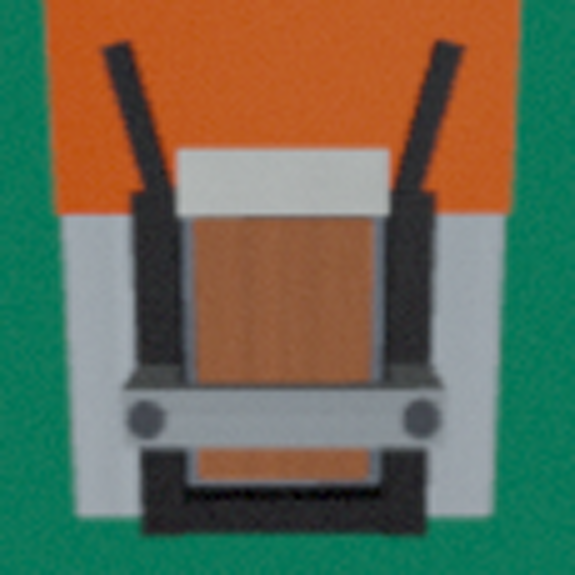

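The plate's top reads a level 14.3–14.6 mm (14 expected), it is flush behind the lip, and it has a gap all round. A quick check on the bystanders, then I'll hand in.

Run:
```python
from h import *
p=eyes.read_camera('top'); save(p,'t17'); C=cloud(p)
for q in ['board_mid','fan_mid','cap_mid']:
    for d in models.trace(p,q)[:2]: print(q,round(d['conf'],2),d['box'],np.round(np.nanmedian(C[d['region']],axis=0),3))
s=sense(); print(s['clock'],np.abs(s['joint_vel']).max(),s['force'])
r.finish_job()
```

```text
fan_mid 0.86 [250.1, 126.2, 282.7, 147.6] [ 0.752 -0.066  0.078]
cap_mid 0.65 [320.4, 146.8, 350.8, 178.3] [ 0.697 -0.236  0.004]
18.4833 0.009517363074230003 [ 0.14958217  0.13994703 -0.18923589]
the job is handed in; nothing more can be done
```

View pics/t17.png

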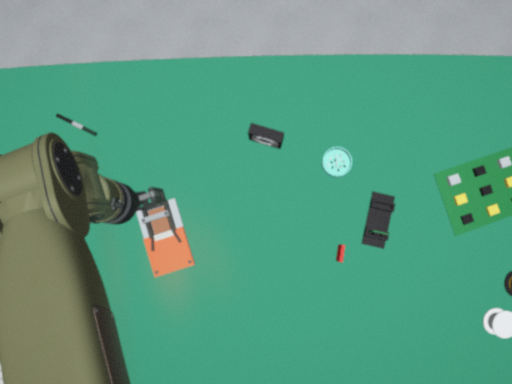

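The copper plate is home in the pocket under the bar, and I handed the job in at about 18.5 s. No verdict was reported.

**What I did:** I gripped the plate by its edges and lifted it from the far rack slot. I turned it over the jig and released it about 25° short of flat, with its front end on the apron, so it settled flat there with its centre about 61 mm short of the lip. Then I pushed its tail over the lip with closed fingers until it dropped under the bar.

**Last checks:**
- **Plate:** its top face read a level 14.3–14.6 mm above the bench (14 expected). It starts right behind the lip, and a gap shows on both sides and at the far end. Part of it is hidden by the bar.
- **Robot:** the gripper stands well above the jig, touching nothing.
- **Bystanders:** the fan and cap are within about 2 mm of where they started.
- **Not confirmed by the network:** it did not report the module in the last picture. By eye it is still standing in its slot at top (378,234), as at the start.

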